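Torque the last cover bolt of a small engine

ROBOT

A 6-joint arm with a two-finger parallel gripper is mounted at the origin on the work surface. World frame = base frame: x ahead of the robot, y to its left, z up, the work surface at z = 0. Lengths are in m, angles in rad, forces in N, time in s.
With the tool pointing down it reaches from about 0.35 to 0.975 m from the base axis. Payload 4.9 kg.
Tool frame: the origin (TCP) lies at the very end of the fingers, on their centre line; the grasp point (between the pads) lies 19 mm behind it; z points along the fingers, y is the line along which they close (so a half turn about z gives the same grasp; the last joint's range is limited). The gripper opens to 85 mm and grips with 20 to 120 N. Pads are 22 mm wide; open, the fingers measure 114 mm over their backs; the gripper's body (76 mm by 85 mm) begins 54 mm behind the grasp point. The pads swing forward as they close: fully open they stand 13 mm farther back than shut.
Start: joints at [-1.376, 0.053, 1.613, -0, 1.476, -0.119], TCP at [0.193, -0.594, 0.231] pointing down, gripper open.
Joint ranges: [-3.01, 3.01], [-1.01, 2.22], [0.06, 2.58], [-1.02, 4.17], [0.09, 2.62], [-3.14, 3.14]. Speed limits (rad/s): [2.57, 2.57, 3.14, 3.14, 3.14, 3.14].

INTERFACE

Orientations are given as a rotation vector (axis times angle).
In Python, from station import ctrl, imaging gives the robot as it stands.
- The arm moves only by the tool play_rows, never from a script. Its argument "series" is a list of rows, each a list of 3 entries, a list of its own where there are three numbers: the opening, from 0 (shut) to 1 (fully open), then the shift along the tool's x, y, z each as a share of 0.05 m, from -1 to 1, then the turn, a rotation vector about the tool's x, y, z each as a share of 8 degrees, from -1 to 1. In form: [[grip, [dx, dy, dz], [ax, ay, az]], ...]. A call has 1 to 8 rows; each row shifts and turns the commanded pose from where the row before left it, along the tool's axes as they then stand; what a row does not reach is not made up. A row lasts 1/8 s, in which the tool goes at most 62.5 mm and 10.7 degrees, less where a joint would pass 70% of its speed; a pose out of reach is approached as far as the arm can. A call with a number of a shift or a turn outside -1 to 1 is refused whole. A call with a gripper value outside its range is refused whole. The fingers move at their own pace and stop on an object; "force" is the grip in N (left out, the last holds). Time passes only in rows, so rows that do not move let the fingers close. It gives the time, the measured TCP pose, the force, the opening and the grip force at its end, in the units of the state.
- ctrl.get_obs(): the state, without advancing time (a new reading comes with each control period).
- imaging.get_image(name): name is "side" or "top"; returns a dict with "color" (480x640x3 uint8, blue, green, red), "fx", "fy", "cx", "cy" (pixels), "extrinsics" (4x4, takes a point from world to camera coordinates). Camera axes: x right, y down, z forward; pixel columns grow to the right and rows downward; lengths in m; the calibration is good to about 2 mm. A picture is of the moment at which its call begins. There is no depth.
- ctrl.finish_job(): hands the job in; it is judged then, once.
The state is a dict: "t": time; "q": joint angles; "dq": joint speeds; "effort": joint torques, N m; "tool_pos": TCP position; "tool_rot": TCP orientation; "contact_force": force on the tool from outside, world axes, zero at the start; "wrist_torque": the same for the moment, N m; "opening": finger opening in m; "grip_force": force on a finger pad.
Only numpy, scipy, OpenCV 4.12 (cv2) and the standard library are available. Lean on these libraries where they do the work, as an engineer would, in place of code of your own. Each camera call takes 0.05 s, during which the arm holds its last target. There are 200 camera calls.

TASK

Tighten the last cover bolt of the small engine: turn the blue-gripped torque wrench clockwise (seen from above) until its handle clicks and breaks over, and stop there, without pushing on until the handle bottoms out in its kink. Then ease off, swing the handle back anticlockwise until its blue grip lies over the red-capped post, and let go of it. Leave the other things on the bench where they are.

Things in the scene. Friction and masses are not known exactly. Their poses are not given: they have to be found in the camera images.
- engine: Finned aluminium engine top with a grey cover, on a dark steel plate 180 x 140 x 12 mm that is fixed to the bench; origin at the centre of the block on the bench. The block is 112 x 108 mm wide, cover top 72 mm above the bench; nothing of it but the wrench is higher than 80 mm. The bolt to tighten is at (-35, +33) mm from the origin along the engine's x and y axes.
- ratchet: Steel ratchet head (40 mm round, red dot) of the torque wrench, already on the bolt; it cannot come off and only swings level. Origin on the bolt axis, 72 mm above the bench; x axis points along the head to the handle, z up. Anticlockwise (from above) it runs almost free, 0.5 N at the grip, and does not loosen the bolt. It stays where it is left.
- bolt_axis (a point): Point on the bolt's vertical axis at the height of the handle's centreline, 108 mm above the bench. Clockwise from above, the handle swings almost free until the pawl bites (0.1 to 0.4 rad), then the bolt runs down with a drag of about 4 N at the grip's centre (0.3 to 0.7 rad, not known beforehand), then it seats and stands still until a push of about 16 N breaks the handle over.
- handle_grip (a point): Centre of the wrench's blue ribbed grip, on the handle's centreline, 190 mm from the bolt axis while the handle is straight, 108 mm above the bench. The grip is a round bar 24 mm thick, reaching 45 mm to either side of this point; a red end cap adds 10 mm; further in, the shaft is 16 mm thick. x axis points outward along the handle, z up. Below it only the post and low things.
- click (a joint): Break-over hinge of the wrench, a vertical pin 40 mm from the bolt axis, 150 mm inward of the grip's centre. 0 = handle straight; grows as it kinks clockwise. Preloaded: moves only once about 16 N acts at the grip, then gives way while the push stays at 16 to 17 N instead of rising. Clicked from 0.08 rad (12 mm at the grip). Above 0.20 rad (30 mm) the bolt is over-tightened; hard end 0.24. Springs back to 0 when eased.
- park_cap (a point): Centre of the top of the red cap (28 mm across, 60 mm above the bench) of the fixed parking post, about 190 mm from the bolt axis on the robot's right. The handle, 36 mm higher at its underside, passes freely above it.
- bolt_tray: Bystander to leave alone: shallow open steel tray 110 x 80 x 28 mm, on the left; origin at the centre of its underside.
- spark_plug: Bystander to leave alone: spark plug 64 mm long lying in the tray; origin at the centre of its underside.
- spanner: Bystander to leave alone: open/ring spanner 170 mm long, lying flat, 8 mm high, partly below the wrench's sweep; origin at the centre of its underside.
- screwdriver: Bystander to leave alone: screwdriver, orange handle, 190 mm long, 26 mm high, lying towards the robot on the right; origin at the centre of its underside.
- hammer: Bystander to leave alone: rubber mallet, wooden handle, 270 mm long, 26 mm high, far left; origin at the centre of its underside.
- screw_jar: Bystander to leave alone: amber jar with orange cap, 76 mm across, 110 mm tall, beside the engine, left or right; origin at the centre of its underside.
- spray_can: Bystander to leave alone: blue spray can, 60 mm across, 170 mm tall, beside the engine, left or right; origin at the centre of its underside.
- plug_box: Bystander to leave alone: small cardboard box 60 x 90 x 45 mm at the front right; origin at the centre of its underside.
Things that resemble listed ones, but are neither listed nor needed, are in the scene too. Leave any green look-alike of the part that bears park_cap alone.

How it is judged:
By the outcome, as a careful person would: the job done as asked, in the order asked, and still so for the second after the job is handed in, with the robot touching nothing.
It also fails if it takes over 67 s, if anything falls off the work surface, if the arm or the gripper's body presses on something with over 40 N, if the wrist force passes 120 N, or if a joint passes its speed limit or range.

## Working session

There is one attempt and no reset: what is moved stays moved. The work goes in short steps, Python scripts to look and compute and a tool call to move; the robot and the scene stay as the last step left them, time stands still between calls to the robot, and variables do not carry over. Pictures are saved under pics/ and viewed, at most 10 in all, crops included, and the job is handed in when it is done.

Besides the shell and the picture viewer there is one more tool, called as name([rows], argument=value, ...), one row to a line, values as JSON. play_rows: Moves the arm, as the interface text tells. Shift numbers are shares of 0.05 m and turn numbers shares of 8 degrees, none past 1 either way. Its arguments: {"type":"object","properties":{"series":{"type":"array"},"force":{"type":"number"}},"required":["series"]}

```bash
mkdir -p pics
cat > h.py <<'E'
import numpy as np, cv2
from station import ctrl, imaging
from scipy.spatial.transform import Rotation as R
def ray(im,u,v):
    T=np.array(im["extrinsics"]);Rm=T[:3,:3];c=-Rm.T@T[:3,3]
    d=Rm.T@np.array([(u-im["cx"])/im["fx"],(v-im["cy"])/im["fy"],1]);return c,d
def onz(im,u,v,z):
    c,d=ray(im,u,v);return c+d*(z-c[2])/d[2]
def proj(im,p):
    T=np.array(im["extrinsics"]);q=T[:3,:3]@np.array(p)+T[:3,3];return im["fx"]*q[0]/q[2]+im["cx"],im["fy"]*q[1]/q[2]+im["cy"]
def blobs(m,amin=30):
    n,l,s,c=cv2.connectedComponentsWithStats(m.astype(np.uint8));return [(c[i].round(1),s[i]) for i in range(1,n) if s[i][4]>=amin]
E
python3 - <<'E'
from h import *
for n in("top","side"):
    im=imaging.get_image(n);cv2.imwrite(f"pics/{n}0.png",im["color"]);print(n,ray(im,320,240))
o=ctrl.get_obs();print(o)
E
```

```text
top (array([0.4642768 , 0.04815845, 1.11232316]), array([ 0.08408129, -0.01670431, -0.99646423]))
side (array([0.37951674, 0.8320591 , 0.64222452]), array([ 0.16318873, -0.82197794, -0.54569912]))
{'t': 0.1, 'q': array([-1.37597635e+00,  5.33196242e-02,  1.61415867e+00,  1.01455755e-05,
        1.47599468e+00, -1.19022695e-01]), 'dq': array([ 1.12216507e-03, -1.70910719e-03, -1.69356777e-03,  1.03600354e-03,
        8.31013137e-05, -2.69107626e-04]), 'effort': array([ 2.16581925e-04, -3.94904280e+01, -3.71365857e+01, -1.59994679e-04,
        3.92736692e-03, -4.77913282e-07]), 'tool_pos': array([ 0.19282733, -0.59391885,  0.23016693]), 'tool_rot': array([-3.10113617e+00, -4.90666965e-01,  9.60010561e-05]), 'contact_force': array([-0.42303191,  0.16409903, -0.37622774]), 'wrist_torque': array([-0.02596129,  0.02982458,  0.02837559]), 'grip_force': 0.0, 'opening': 0.0853132612844114}
```

View pics/top0.png

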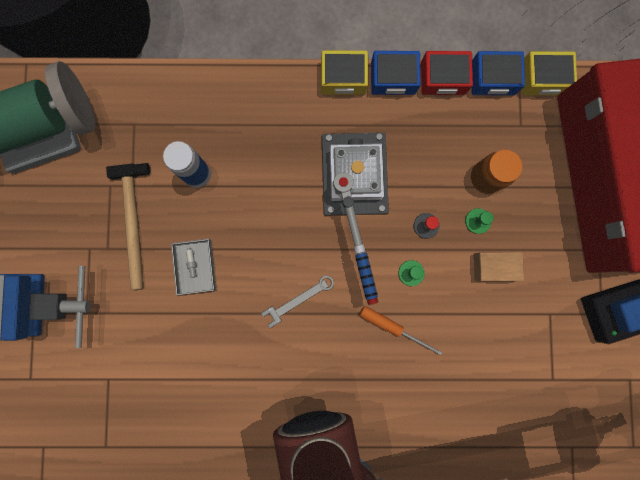

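View pics/side0.png

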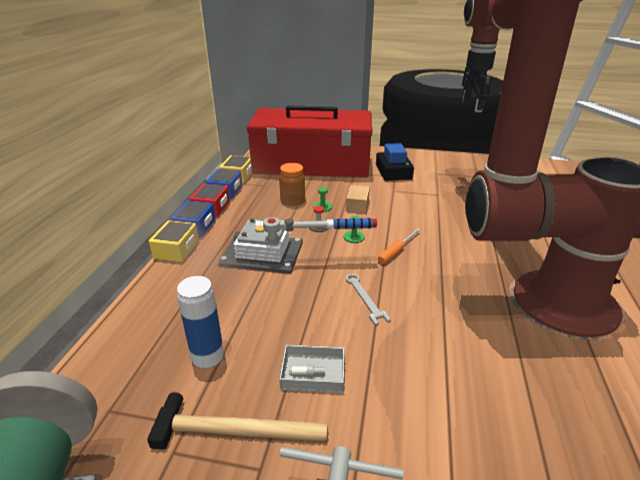

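Top view: the red ratchet dot is at (343,182), the blue grip at (366,275) with its red end cap at (372,299), and the red post cap at (432,223). Things that could be mistaken for these:
- Green posts at (411,272) and (480,220), which resemble the red post.
- Blue can at (190,165) and blue vise at (20,305), which share the grip's colour.
- Red bin at (447,72) and toolbox at (610,170), which share the cap's colour.

I choose the red post at (432,223) and the ribbed bar at (366,275).

Run:
```python
from h import *
im=imaging.get_image("top");si=imaging.get_image("side")
hsv=cv2.cvtColor(im["color"],cv2.COLOR_BGR2HSV)
H,S,V=[hsv[...,i].astype(int) for i in range(3)]
red=((H<6)|(H>172))&(S>150)&(V>70); blue=(H>95)&(H<130)&(S>110)&(V>30)
box=np.zeros_like(red);box[150:320,320:450]=1
for n,m in(("red",red),("blue",blue)):
  for b in blobs(m&box,8): print(n,b)
hs=cv2.cvtColor(si["color"],cv2.COLOR_BGR2HSV);h,s,v=[hs[...,i].astype(int) for i in range(3)]
bs=np.zeros_like(red);bs[195:260,250:400]=1
for n,m in(("sred",((h<6)|(h>172))&(s>150)&(v>70)),("sblue",(h>95)&(h<130)&(s>110)&(v>30))):
  for b in blobs(m&bs,8): print(n,b)
cv2.imwrite("pics/crop.png",np.vstack([cv2.resize(im["color"][150:320,310:510],None,fx=3,fy=3,interpolation=2)[:510,:600]]))
```

```text
red (array([342.9, 181.5]), array([339, 178,   9,   8,  56], dtype=int32))
red (array([431.9, 222.3]), array([425, 216,  14,  13, 140], dtype=int32))
red (array([372.4, 300.8]), array([367, 298,  11,   6,  46], dtype=int32))
blue (array([361. , 255.3]), array([356, 253,  11,   6,  39], dtype=int32))
blue (array([362.4, 262.6]), array([357, 258,  12,  10,  85], dtype=int32))
blue (array([364.7, 271.6]), array([359, 267,  12,  10,  80], dtype=int32))
blue (array([367.2, 280.8]), array([362, 276,  12,  10,  81], dtype=int32))
blue (array([369.3, 289.9]), array([364, 286,  12,   9,  83], dtype=int32))
blue (array([370.8, 296.6]), array([366, 294,  11,   6,  33], dtype=int32))
sred (array([318.2, 209.3]), array([314, 206,   9,   7,  54], dtype=int32))
sred (array([271. , 220.3]), array([268, 219,   7,   4,  21], dtype=int32))
sred (array([374.5, 222.4]), array([373, 219,   4,   8,  31], dtype=int32))
sblue (array([342.1, 223. ]), array([339, 219,   7,   9,  50], dtype=int32))
sblue (array([349.6, 223.2]), array([347, 219,   6,  10,  54], dtype=int32))
sblue (array([357.5, 223. ]), array([355, 219,   6,   9,  54], dtype=int32))
sblue (array([365.4, 222.4]), array([362, 219,   7,   8,  50], dtype=int32))
sblue (array([371. , 222.7]), array([370, 219,   3,   8,  23], dtype=int32))
sblue (array([335.8, 223.2]), array([334, 220,   4,   8,  27], dtype=int32))
```

View pics/crop.png

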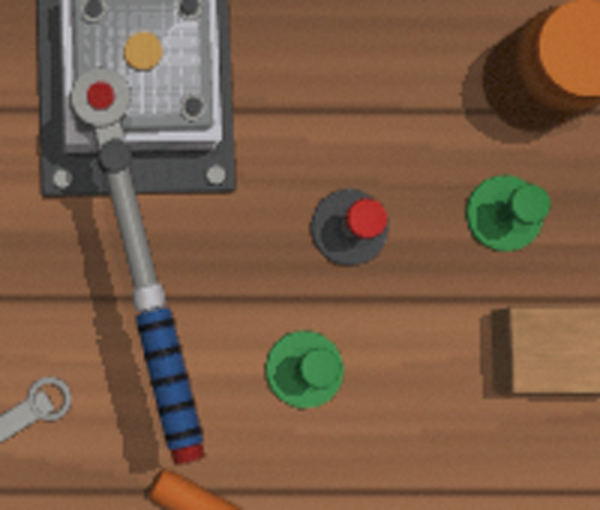

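The crop shows the ratchet's red dot at the bolt, the blue ribbed grip running down to the right, and the red cap on the grey base, clearly distinct from the two green posts. The choice holds.

Run:
```python
from h import *
im=imaging.get_image("top");si=imaging.get_image("side")
def tri(a,b):
    (c1,d1),(c2,d2)=ray(im,*a),ray(si,*b)
    A=np.stack([d1,-d2],1);s=np.linalg.lstsq(A,c2-c1,rcond=None)[0];p,q=c1+s[0]*d1,c2+s[1]*d2
    return ((p+q)/2).round(4),np.linalg.norm(p-q).round(4)
print("dot",tri((342.9,181.5),(271,220.3)))
print("cap",tri((431.9,222.3),(318.2,209.3)), onz(im,431.9,222.3,.06))
print("grip",tri((366,276),(353.5,223)))
print("end",tri((372.4,300.8),(374.5,222.4)))
g=onz(im,366,276,.110);print("grip@",g)
for z in (.1,.108,.115,.12,.125):
    b=onz(im,342.9,181.5,z);print(z,b.round(4),np.linalg.norm((b-g)[:2]))
b=onz(im,342.9,181.5,.12)
for p in [(361,255.3),(364.7,271.6),(370.8,296.6),(372.4,300.8)]:
    d=(onz(im,*p,.113)-b)[:2];print(np.linalg.norm(d),np.arctan2(d[1],d[0]))
c=onz(im,431.9,222.3,.06);print("cap-bolt",np.linalg.norm((c-b)[:2]),np.arctan2(*(c-b)[[1,0]]))
# spanner etc
for n,p in(("orange handle",(370,318)),("jar",(502,167)),("green",(411,272))):print(n,onz(im,*p,.05 if n!="jar" else .11))
# initial tool yaw
print(R.from_rotvec(ctrl.get_obs()["tool_rot"]).as_matrix().round(3))
```

```text
dot (array([ 0.6626, -0.0134,  0.1203]), np.float64(0.0007))
cap (array([ 0.5903, -0.2017,  0.0543]), np.float64(0.001)) [ 0.59009398 -0.20030952  0.06      ]
grip (array([ 0.4777, -0.0583,  0.1086]), np.float64(0.0022))
end (array([ 0.4299, -0.0703,  0.1088]), np.float64(0.0021))
grip@ [ 0.47879891 -0.0580537   0.11      ]
0.1 [ 0.667  -0.0145  0.1   ] 0.1932077672433941
0.108 [ 0.6654 -0.0141  0.108 ] 0.1917599560425811
0.115 [ 0.664  -0.0136  0.115 ] 0.1904962092581475
0.12 [ 0.663  -0.0133  0.12  ] 0.18959533117765248
0.125 [ 0.662 -0.013  0.125] 0.18869597592043583
0.1483645303088312 -2.903179438584841
0.1807252675676422 -2.9071903344060983
0.23017121446272873 -2.9076544784147305
0.2386920431947204 -2.9031879778307057
cap-bolt 0.2007225628580601 -1.9427248102491124
orange handle [ 0.39413033 -0.07185842  0.05      ]
jar [ 0.69502404 -0.33031937  0.11      ]
green [ 0.48800753 -0.15734099  0.05      ]
[[ 0.951  0.309 -0.   ]
 [ 0.309 -0.951  0.001]
 [ 0.    -0.001 -1.   ]]
```

play_rows([
  [1, [0, 0, 0], [0, 0, 0.56]],
  [1, [0.67, -0.76, 0], [0, 0, 0]],
  [1, [0.67, -0.76, 0], [0, 0, 0]],
  [1, [0.67, -0.76, 0], [0, 0, 0]],
  [1, [0.67, -0.76, 0], [0, 0, 0]],
  [1, [0.67, -0.76, 0], [0, 0, 0]],
  [1, [0.67, -0.76, 0], [0, 0, 0]],
  [1, [0.67, -0.76, 0], [0, 0, 0]],
])

```text
t: 1.3
tool_pos: [0.3593, -0.2796, 0.2315]
tool_rot: [3.119, 0.369, 0.001]
contact_force: [0.5, -0.4, -0.3]
opening: 0.0854
grip_force: 0.0
```

play_rows([
  [1, [0.67, -0.76, 0], [0, 0, 0]],
  [1, [0.67, -0.76, 0], [0, 0, 0]],
  [1, [0.67, -0.76, 0], [0, 0, 0]],
  [1, [0.67, -0.76, 0], [0, 0, 0]],
  [1, [0.67, -0.76, 0], [0, 0, 0]],
  [1, [0, 0, 0], [0, 0, 0]],
  [1, [0, 0, 0], [0, 0, 0]],
])

```text
t: 2.17
tool_pos: [0.4772, -0.0573, 0.2312]
tool_rot: [3.119, 0.37, -0.001]
contact_force: [-0.6, 0.6, -0.0]
opening: 0.0852
grip_force: 0.0
```

```bash
cat >> h.py <<'E'
B=np.array([.663,-.0133])
def rep():
    o=ctrl.get_obs();p=o["tool_pos"];M=R.from_rotvec(o["tool_rot"]).as_matrix()
    psi=np.arctan2(M[1,0],M[0,0]);d=p[:2]-B;phi=np.arctan2(d[1],d[0])
    u=d/np.linalg.norm(d);t=np.array([u[1],-u[0]]);f=np.array(o["contact_force"])
    print("t",round(o["t"],2),"p",p.round(4),"psi",psi.round(3),"phi-pi",((phi+np.pi+np.pi)%(2*np.pi)-np.pi).round(3),"r",np.linalg.norm(d).round(4),"F",f.round(1),"Fcw",(f[:2]@t).round(2),"open",round(o["opening"],4),"Mz",M[:,2].round(3))
    return o,M
def go(x,y,z):
    o,M=rep();print("shares",(M.T@(np.array([x,y,z])-o["tool_pos"])/.05).round(3))
E
python3 -c "
from h import *
go(.478,-.0576,.086)"
```

```text
t 2.17 p [ 0.4772 -0.0573  0.2312] psi 0.236 phi-pi 0.233 r 0.191 F [-0.6  0.6 -0. ] Fcw 0.72 open 0.0852 Mz [-0. -0. -1.]
shares [0.016 0.008 2.904]
```

play_rows([
  [1, [0, 0, 0.58], [0, 0, 0]],
  [1, [0, 0, 0.58], [0, 0, 0]],
  [1, [0, 0, 0.58], [0, 0, 0]],
  [1, [0, 0, 0.58], [0, 0, 0]],
  [1, [0, 0, 0.58], [0, 0, 0]],
  [0.42, [0, 0, 0], [0, 0, 0]],
  [0.42, [0, 0, 0], [0, 0, 0]],
  [0.42, [0, 0, 0], [0, 0, 0]],
], force=30)

```text
t: 3.18
tool_pos: [0.4785, -0.0579, 0.0882]
tool_rot: [3.119, 0.368, 0.005]
contact_force: [-0.0, -0.6, 0.1]
opening: 0.0361
grip_force: 0.0
```

Run:
```python
from h import *
rep()
im=imaging.get_image("top");si=imaging.get_image("side")
a=cv2.resize(im["color"][150:330,280:480],None,fx=2,fy=2);b=cv2.resize(si["color"][150:330,220:420],None,fx=2,fy=2)
cv2.imwrite("pics/c1.png",np.hstack([a,b]))
```

```text
t 3.17 p [ 0.4785 -0.0579  0.0882] psi 0.235 phi-pi 0.237 r 0.1898 F [-0.  -0.6  0.1] Fcw -0.54 open 0.0361 Mz [ 0.003 -0.001 -1.   ]
```

View pics/c1.png

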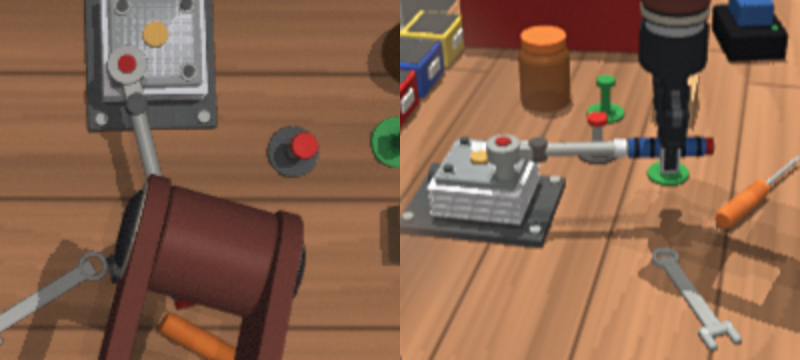

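Fingers straddle the grip (left panel: red dot at (127,64); right panel: fingers at (670,150) around the blue bar). I'll start the clockwise arc.

play_rows([
  [0.42, [0.001, -0.076, 0], [0, 0, 0.143]],
  [0.42, [0.001, -0.076, 0], [0, 0, 0.143]],
  [0.42, [0.001, -0.076, 0], [0, 0, 0.143]],
  [0.42, [0.001, -0.076, 0], [0, 0, 0.143]],
  [0.42, [0.001, -0.076, 0], [0, 0, 0.143]],
  [0.42, [0.001, -0.076, 0], [0, 0, 0.143]],
  [0.42, [0.001, -0.076, 0], [0, 0, 0.143]],
  [0.42, [0.001, -0.076, 0], [0, 0, 0.143]],
])

```text
t: 4.28
tool_pos: [0.4727, -0.027, 0.0863]
tool_rot: [3.139, 0.117, 0.0]
contact_force: [0.8, 0.4, 0.2]
opening: 0.0361
grip_force: 0.2
```

play_rows([
  [0.42, [0.001, -0.076, 0], [0, 0, 0.143]],
  [0.42, [0.001, -0.076, 0], [0, 0, 0.143]],
  [0.42, [0.001, -0.076, 0], [0, 0, 0.143]],
  [0.42, [0.001, -0.076, 0], [0, 0, 0.143]],
])

```text
t: 4.78
tool_pos: [0.4723, -0.0118, 0.0863]
tool_rot: [-3.142, 0.008, -0.0]
contact_force: [-0.2, -0.5, 0.4]
opening: 0.0359
grip_force: 0.2
```

play_rows([
  [0.42, [0.001, -0.076, 0], [0, 0, 0.143]],
  [0.42, [0.001, -0.076, 0], [0, 0, 0.143]],
  [0.42, [0.001, -0.076, 0], [0, 0, 0.143]],
  [0.42, [0.001, -0.076, 0], [0, 0, 0.143]],
])

```text
t: 5.28
tool_pos: [0.473, 0.0034, 0.0863]
tool_rot: [3.139, -0.134, -0.0]
contact_force: [0.8, -0.3, -0.0]
opening: 0.0358
grip_force: 0.2
```

```bash
python3 -c "
from h import *
rep()"
```

```text
t 5.28 p [0.473  0.0034 0.0863] psi -0.085 phi-pi -0.088 r 0.1908 F [ 0.8 -0.3 -0. ] Fcw -0.27 open 0.0358 Mz [-0. -0. -1.]
```

play_rows([
  [0.42, [0.001, -0.076, 0], [0, 0, 0.143]],
  [0.42, [0.001, -0.076, 0], [0, 0, 0.143]],
  [0.42, [0.001, -0.076, 0], [0, 0, 0.143]],
  [0.42, [0.001, -0.076, 0], [0, 0, 0.143]],
])

```text
t: 5.78
tool_pos: [0.475, 0.0182, 0.0863]
tool_rot: [3.13, -0.259, 0.0]
contact_force: [-0.1, -4.8, -0.3]
opening: 0.0357
grip_force: 1.9
```

play_rows([
  [0.42, [0.001, -0.076, 0], [0, 0, 0.143]],
  [0.42, [0.001, -0.076, 0], [0, 0, 0.143]],
  [0.42, [0.001, -0.076, 0], [0, 0, 0.143]],
  [0.42, [0.001, -0.076, 0], [0, 0, 0.143]],
])

```text
t: 6.28
tool_pos: [0.4781, 0.0333, 0.0863]
tool_rot: [3.118, -0.384, 0.0]
contact_force: [0.9, -3.6, -0.3]
opening: 0.0361
grip_force: 1.8
```

```bash
python3 -c "
from h import *
rep()"
```

```text
t 6.28 p [0.4781 0.0333 0.0863] psi -0.245 phi-pi -0.247 r 0.1907 F [ 0.9 -3.6 -0.3] Fcw -3.26 open 0.0361 Mz [ 0. -0. -1.]
```

Drag has begun: the pawl bit between psi -0.085 and -0.165, so the earliest seat is about -0.385.

play_rows([
  [0.42, [0.001, -0.076, 0], [0, 0, 0.143]],
  [0.42, [0.001, -0.076, 0], [0, 0, 0.143]],
  [0.42, [0.001, -0.076, 0], [0, 0, 0.143]],
  [0.42, [0.001, -0.076, 0], [0, 0, 0.143]],
  [0.42, [0.001, -0.076, 0], [0, 0, 0.143]],
  [0.42, [0.001, -0.076, 0], [0, 0, 0.143]],
  [0.42, [0.001, -0.076, 0], [0, 0, 0.143]],
])

```text
t: 7.15
tool_pos: [0.4864, 0.0586, 0.0863]
tool_rot: [3.084, -0.601, 0.0]
contact_force: [1.8, -5.2, 0.1]
opening: 0.0358
grip_force: 1.8
```

play_rows([
  [0.42, [0.001, -0.076, 0], [0, 0, 0.143]],
  [0.42, [0.001, -0.076, 0], [0, 0, 0.143]],
  [0.42, [0, 0, 0], [0, 0, 0]],
])

```text
t: 7.52
tool_pos: [0.4893, 0.0657, 0.0863]
tool_rot: [-3.071, 0.66, 0.001]
contact_force: [1.1, -3.3, -0.6]
opening: 0.0357
grip_force: 1.3
```

play_rows([
  [0.42, [0.001, -0.076, 0], [0, 0, 0.143]],
  [0.42, [0.001, -0.076, 0], [0, 0, 0.143]],
  [0.42, [0, 0, 0], [0, 0, 0]],
])

```text
t: 7.9
tool_pos: [0.4923, 0.0721, 0.0861]
tool_rot: [3.056, -0.722, -0.001]
contact_force: [-0.1, -5.0, -0.1]
opening: 0.0364
grip_force: 2.5
```

play_rows([
  [0.42, [0.001, -0.076, 0], [0, 0, 0.143]],
  [0.42, [0.001, -0.076, 0], [0, 0, 0.143]],
  [0.42, [0, 0, 0], [0, 0, 0]],
])

```text
t: 8.28
tool_pos: [0.4954, 0.0778, 0.0858]
tool_rot: [3.039, -0.781, -0.003]
contact_force: [-2.0, -9.2, 0.3]
opening: 0.0361
grip_force: 4.4
```

```bash
python3 -c "
from h import *
rep();o=ctrl.get_obs();print(o['wrist_torque'])"
```

```text
t 8.28 p [0.4954 0.0778 0.0858] psi -0.503 phi-pi -0.498 r 0.1908 F [-2.  -9.2  0.3] Fcw -9.02 open 0.0361 Mz [-0.003 -0.003 -1.   ]
[-1.41980769  0.11078659  0.13410711]
```

play_rows([
  [0.42, [0, -0.05, 0], [0, 0, 0.09]],
  [0.42, [0, 0, 0], [0, 0, 0]],
])

```text
t: 8.52
tool_pos: [0.4964, 0.0795, 0.0856]
tool_rot: [3.033, -0.8, -0.003]
contact_force: [-1.8, -10.6, 0.1]
opening: 0.0361
grip_force: 5.1
```

```bash
python3 -c "
from h import *
rep()"
```

```text
t 8.53 p [0.4964 0.0795 0.0856] psi -0.516 phi-pi -0.508 r 0.1907 F [ -1.8 -10.6   0.1] Fcw -10.15 open 0.0361 Mz [-0.003 -0.004 -1.   ]
```

play_rows([
  [0.42, [0, -0.06, 0], [0, 0, 0.11]],
  [0.42, [0, 0, 0], [0, 0, 0]],
])

```text
t: 8.78
tool_pos: [0.4976, 0.0818, 0.0855]
tool_rot: [3.026, -0.823, -0.004]
contact_force: [-2.6, -11.8, -0.5]
opening: 0.0361
grip_force: 5.8
```

```bash
python3 -c "
from h import *
rep()"
```

```text
t 8.78 p [0.4976 0.0818 0.0855] psi -0.531 phi-pi -0.522 r 0.1908 F [ -2.6 -11.8  -0.5] Fcw -11.52 open 0.0361 Mz [-0.004 -0.005 -1.   ]
```

```bash
cat >> h.py <<'E'
def look(name=None):
    si=imaging.get_image("side");im=imaging.get_image("top")
    for n,I,z in(("side",si,.108),("top",im,.115)):
        h,s,v=[cv2.cvtColor(I["color"],cv2.COLOR_BGR2HSV)[...,i].astype(int) for i in range(3)]
        for c,m in(("r",((h<6)|(h>172))&(s>150)&(v>70)),("b",(h>95)&(h<130)&(s>110)&(v>30))):
            for b,st in blobs(m,8):
                p=onz(I,b[0],b[1],z);d=p[:2]-B;r=np.linalg.norm(d)
                if .12<r<.27 and p[0]<.68 and st[4]<200: print(n,c,b,st[4],"r",r.round(4),"ang",((np.arctan2(d[1],d[0])+2*np.pi)%(2*np.pi)-np.pi).round(4))
    if name:
        a=cv2.resize(im["color"][150:330,240:440],None,fx=2,fy=2);b=cv2.resize(si["color"][150:330,220:420],None,fx=2,fy=2)
        cv2.imwrite(name,np.hstack([a,b]))
E
python3 -c "
from h import *
look('pics/c2.png')"
```

```text
side r [315.7 209.3] 23 r 0.1268 ang 0.8212
side r [355.7 263.2] 55 r 0.2393 ang -0.4836
side b [337.9 255. ] 38 r 0.1936 ang -0.4814
side b [344.8 258.2] 45 r 0.2116 ang -0.4826
side b [350.9 260.8] 23 r 0.2268 ang -0.4807
top r [431.9 222.3] 139 r 0.1913 ang 1.1424
top r [285.7 290.3] 33 r 0.2392 ang -0.4818
```

View pics/c2.png

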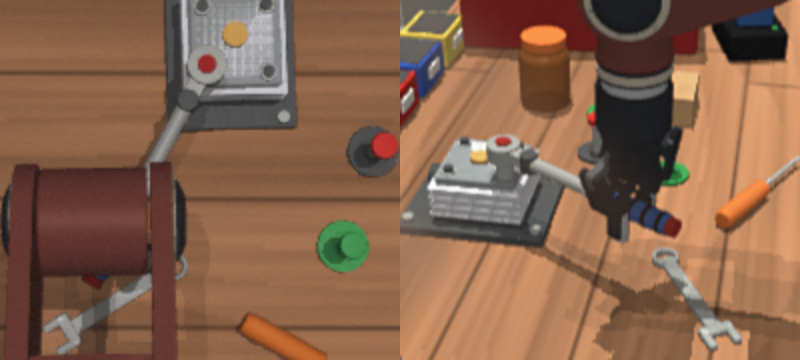

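The view shows fingers on the handle and the end cap clearly trackable in both views (side (356,263), top (286,290)), at handle angle -0.482.

play_rows([
  [0.42, [0, -0.06, 0], [0, 0, 0.11]],
  [0.42, [0, 0, 0], [0, 0, 0]],
])

```text
t: 9.12
tool_pos: [0.4989, 0.0839, 0.0854]
tool_rot: [3.018, -0.846, -0.004]
contact_force: [-2.6, -12.9, -0.9]
opening: 0.0357
grip_force: 6.6
```

```bash
python3 -c "
from h import *
rep();look()"
```

```text
t 9.12 p [0.4989 0.0839 0.0854] psi -0.546 phi-pi -0.535 r 0.1907 F [ -2.6 -12.9  -0.9] Fcw -12.39 open 0.0357 Mz [-0.004 -0.006 -1.   ]
side r [315.1 209.3] 15 r 0.1256 ang 0.8281
side r [354.7 263.9] 54 r 0.2391 ang -0.4972
side b [336.9 255.6] 37 r 0.1933 ang -0.4972
side b [344.2 258.6] 42 r 0.2115 ang -0.4918
side b [350.  261.6] 22 r 0.227 ang -0.4958
top r [431.8 222.3] 139 r 0.1911 ang 1.1419
top r [284.3 289.5] 35 r 0.2391 ang -0.4948
```

```bash
cat >> h.py <<'E'
def kink(I=None,im=None,ang=None):
    # hinge (dark) centroid angle about the head dot vs. handle angle
    im=im or imaging.get_image("top");I=im["color"] if I is None else I
    hsv=cv2.cvtColor(I,cv2.COLOR_BGR2HSV).astype(int)
    h0=np.array([*proj(im,[B[0]-.04*np.cos(ang),B[1]-.04*np.sin(ang),.118])])
    x,y=h0.round().astype(int);w=I[y-7:y+8,x-7:x+8].astype(int).mean(2)
    print("hinge expected",h0.round(1));print(w.round().astype(int))
E
python3 - <<'E'
from h import *
im=imaging.get_image("top");cv2.imwrite("pics/full3.png",im["color"])
kink(cv2.imread("pics/top0.png"),im,.2355)
kink(None,im,-.495)
E
```

```text
hinge expected [347.7 201.3]
[[ 72 122 150 149 151 153 149 147 152 140 113 129 146 145 146]
 [ 81 118 150 148 150 153 143 139 143 145 138 189 189 189 186]
 [ 79  96 153 148 143 137  96  94  98 122 149 175 176 177 176]
 [ 89  77 141 133  99  72  74  75  75  74 104 110 103 101 101]
 [ 85  68 110  79  73  75  75  76  74  73  76  74  82  83  83]
 [ 81  71  92  73  76  74  78  76  75  75  76  74  74  85  84]
 [ 67  54  63  77  78  77  75  76  77  77  75  73  64  52  55]
 [ 35  39  59  77  77  78  78  78  76  79  73  77  64  43  47]
 [ 45  46  63  76  78  77  76  79  78  74  78  77  66  55  53]
 [ 70  49  51  76  79  78  80  78  82  79  80  75  70  76  76]
 [ 71  53  37  67  78  80  80  80  79  80  77  72  67  76  79]
 [ 73  70  40  44  67  78  78  80  82  74  73  78  75  76  78]
 [ 71  69  51  28  37  56  70  74  75  80  80 106  70  78  78]
 [ 71  72  70  48  54  70  69  80 101 137 128 111  81  73  76]
 [ 71  71  72  63  67  95 112 127 142 144 130 116  91  77  80]]
hinge expected [333.2 199.4]
[[ 54  54  53  56  57  84 120 141 156 157 159 158 158 158 155]
 [ 54  59  54  56  59  92 112 150 151 154 159 159 162 157 162]
 [ 54  55  57  55  57  86 113 109 125 125 150 154 158 161 165]
 [ 54  52  54  54  63  76  74  77  76  77  96 123 153 163 156]
 [ 55  55  55  55  72  77  78  76  79  81  78  83 129 162 131]
 [ 51  53  55  73  79  79  80  79  80  81  82  81 100 153  92]
 [ 52  54  55  76  78  83  82  80  82  82  80  81  86 119  90]
 [ 55  54  57  79  83  81  83  82  83  83  83  82  80  75  92]
 [ 53  55  57  81  83  82  85  84  84  79  81  80  80  80  74]
 [ 52  52  39  77  83  84  83  83  85  82  82  80  69  40  45]
 [ 56  55  65  63  81  85  84  85  84  83  83  77  55  50  48]
 [ 58  75 105  77  64  78  82  82  85  79  77  53  45  51  56]
 [ 62  92 117 125  88  76  68  78  75  62  53  43  65  72  73]
 [ 78 113 126 137 151 124  90  68  62  38  44  61  70  70  75]
 [102 121 134 147 157 143 129 113  92  57  67  67  73  72  71]]
```

Hinge centroid still lies on the straight line (within about 0.2 px), so the bolt is still turning as the torque rises. I'll continue in small steps.

play_rows([
  [0.42, [0, -0.06, 0], [0, 0, 0.11]],
  [0.42, [0, 0, 0], [0, 0, 0]],
])

```text
t: 9.52
tool_pos: [0.5002, 0.0862, 0.0852]
tool_rot: [3.011, -0.868, -0.005]
contact_force: [-4.1, -14.7, 0.0]
opening: 0.0357
grip_force: 7.2
```

```bash
python3 -c "
from h import *
rep();look()"|grep -v ' b '
```

```text
t 9.53 p [0.5002 0.0862 0.0852] psi -0.562 phi-pi -0.549 r 0.1908 F [ -4.1 -14.7   0. ] Fcw -14.71 open 0.0357 Mz [-0.005 -0.007 -1.   ]
side r [314.6 209.5] 10 r 0.124 ang 0.8273
side r [353.9 264.6] 54 r 0.2393 ang -0.5096
top r [431.8 222.4] 138 r 0.1912 ang 1.141
top r [283.  288.8] 36 r 0.2391 ang -0.5067
```

play_rows([
  [0.42, [0, -0.06, 0], [0, 0, 0.09]],
  [0.42, [0, 0, 0], [0, 0, 0]],
])

```text
t: 9.88
tool_pos: [0.5017, 0.0887, 0.0851]
tool_rot: [3.005, -0.887, -0.005]
contact_force: [-2.7, -15.2, 0.6]
opening: 0.036
grip_force: 7.3
```

```bash
python3 -c "
from h import *
rep();look()"|grep -v ' b '
```

```text
t 9.88 p [0.5017 0.0887 0.0851] psi -0.574 phi-pi -0.564 r 0.1909 F [ -2.7 -15.2   0.6] Fcw -14.26 open 0.036 Mz [-0.005 -0.007 -1.   ]
side r [352.6 265.4] 57 r 0.239 ang -0.5259
top r [431.9 222.3] 139 r 0.1913 ang 1.1424
top r [281.1 287.5] 38 r 0.2388 ang -0.5252
```

play_rows([
  [0.42, [0, -0.06, 0], [0, 0, 0.09]],
  [0.42, [0, 0, 0], [0, 0, 0]],
])

```text
t: 10.22
tool_pos: [0.5032, 0.0912, 0.085]
tool_rot: [2.999, -0.906, -0.006]
contact_force: [-3.6, -14.7, 1.2]
opening: 0.036
grip_force: 7.3
```

```bash
python3 -c "
from h import *
rep();look();kink(None,None,-.54)"|grep -v ' b '
```

```text
t 10.22 p [0.5032 0.0912 0.085 ] psi -0.587 phi-pi -0.579 r 0.1909 F [ -3.6 -14.7   1.2] Fcw -14.29 open 0.036 Mz [-0.006 -0.007 -1.   ]
side r [351.6 266.1] 58 r 0.239 ang -0.5394
top r [431.8 222.3] 137 r 0.1911 ang 1.1419
top r [279.2 286.5] 35 r 0.239 ang -0.5426
hinge expected [332.4 199. ]
[[ 50  53  52  57  54  57  86 122 145 156 155 156 159 160 157]
 [ 56  53  52  54  53  60  90 117 152 152 153 160 162 159 159]
 [ 55  53  54  56  55  57  86 108 110 125 122 151 157 158 160]
 [ 53  55  51  58  55  60  73  77  78  77  79  94 125 159 164]
 [ 56  56  55  54  57  80  79  79  79  82  82  81  91 155 163]
 [ 52  53  57  53  71  77  78  79  81  80  81  82  87 111 148]
 [ 52  53  56  63  79  81  81  81  83  82  82  81  83  81 110]
 [ 56  53  53  58  80  81  84  83  82  81  82  81  79  78  65]
 [ 53  55  50  53  81  79  82  80  84  82  79  83  80  76  72]
 [ 54  55  52  44  76  83  81  82  82  82  82  82  83  61  42]
 [ 56  55  63  70  61  79  83  85  84  84  84  84  76  49  46]
 [ 59  61  93 110  81  61  79  82  85  82  81  76  51  47  53]
 [ 57  78 112 124 132  93  78  70  76  73  63  48  46  66  70]
 [ 67 106 123 133 148 158 139  88  64  51  36  51  68  70  70]
 [ 90 117 129 140 159 150 134 122 106  68  55  67  68  72  68]]
```

The hinge is now stationary while the handle keeps moving at constant force, so break-over has begun (onset ≈ -0.506, kink ≈ 0.04). Target end-cap angle is ≈ -0.612, a kink of ≈ 0.13.

play_rows([
  [0.42, [0, -0.06, 0], [0, 0, 0.13]],
  [0.42, [0, -0.06, 0], [0, 0, 0.13]],
  [0.42, [0, 0, 0], [0, 0, 0]],
])

```text
t: 10.75
tool_pos: [0.5066, 0.0961, 0.085]
tool_rot: [2.982, -0.96, -0.005]
contact_force: [-3.0, -15.2, 0.3]
opening: 0.0361
grip_force: 7.3
```

```bash
python3 -c "
from h import *
rep();look()"|grep -v ' b '
```

```text
t 10.75 p [0.5066 0.0961 0.085 ] psi -0.623 phi-pi -0.61 r 0.1909 F [ -3.  -15.2   0.3] Fcw -14.15 open 0.0361 Mz [-0.006 -0.007 -1.   ]
side r [349.1 267.9] 59 r 0.2392 ang -0.5733
top r [431.8 222.3] 142 r 0.1911 ang 1.1419
top r [276.4 284.6] 40 r 0.2388 ang -0.5699
```

play_rows([
  [0.42, [0, -0.07, 0], [0, 0, 0.13]],
  [0.42, [0, -0.07, 0], [0, 0, 0.13]],
  [0.42, [0, 0, 0], [0, 0, 0]],
])

```text
t: 11.22
tool_pos: [0.5106, 0.1016, 0.0849]
tool_rot: [2.964, -1.014, -0.005]
contact_force: [-3.8, -16.2, -0.7]
opening: 0.0356
grip_force: 7.4
```

```bash
python3 -c "
from h import *
rep();look();kink(None,None,-.54)"|grep -v ' b '
```

```text
t 11.22 p [0.5106 0.1016 0.0849] psi -0.659 phi-pi -0.646 r 0.1908 F [ -3.8 -16.2  -0.7] Fcw -15.19 open 0.0356 Mz [-0.006 -0.007 -1.   ]
side r [346.  269.9] 59 r 0.2393 ang -0.6123
top r [431.9 222.3] 139 r 0.1913 ang 1.1424
top r [272.6 281.8] 38 r 0.2384 ang -0.6081
hinge expected [332.4 199. ]
[[ 55  53  52  54  55  61  86 125 154 155 156 158 161 159 157]
 [ 54  56  58  54  57  59  90 120 151 149 153 160 161 160 158]
 [ 54  54  54  56  56  58  83  93 106 101 123 151 154 160 162]
 [ 54  56  53  52  56  63  75  81  80  80  77  93 125 160 164]
 [ 54  56  53  54  60  79  78  78  80  80  81  82  93 155 164]
 [ 55  53  52  51  72  81  80  83  83  80  82  81  85 113 146]
 [ 55  56  57  60  79  81  80  82  83  80  84  82  80  77 100]
 [ 55  53  56  62  82  82  83  84  83  80  81  81  82  76  71]
 [ 57  54  50  56  79  81  81  84  82  83  82  79  83  78  83]
 [ 57  53  54  57  79  82  82  84  82  83  82  83  82  64  47]
 [ 57  64  86  76  64  80  85  85  84  85  84  81  74  46  45]
 [ 60  81 115 119  82  68  78  83  84  83  79  74  52  49  53]
 [ 74 108 122 135 138  92  76  66  73  72  61  50  50  70  69]
 [105 120 132 144 157 148 132  73  60  32  38  53  66  70  70]
 [118 129 141 152 151 139 127 114  90  50  56  67  71  72  71]]
```

Clicked: kink ≈ 0.125 at a steady plateau, with the hinge unmoved. Next I ease off gently, then swing back.

play_rows([
  [0.42, [0, 0.08, 0], [0, 0, -0.15]],
  [0.42, [0, 0.08, 0], [0, 0, -0.15]],
  [0.42, [0, 0.08, 0], [0, 0, -0.15]],
  [0.42, [0, 0.08, 0], [0, 0, -0.15]],
  [0.42, [0, 0.08, 0], [0, 0, -0.15]],
  [0.42, [0, 0.08, 0], [0, 0, -0.15]],
  [0.42, [0, 0.08, 0], [0, 0, -0.15]],
  [0.42, [0, 0.08, 0], [0, 0, -0.15]],
])

```text
t: 12.38
tool_pos: [0.4948, 0.077, 0.0861]
tool_rot: [3.045, -0.765, 0.0]
contact_force: [2.0, -6.4, -0.3]
opening: 0.0359
grip_force: 2.6
```

```bash
python3 -c "
from h import *
rep();look()"|grep -v ' b '
```

```text
t 12.38 p [0.4948 0.077  0.0861] psi -0.492 phi-pi -0.493 r 0.1909 F [ 2.  -6.4 -0.3] Fcw -4.68 open 0.0359 Mz [-0.    -0.002 -1.   ]
side r [316.6 209.5] 34 r 0.128 ang 0.8048
side r [357.5 261.7] 55 r 0.2392 ang -0.456
top r [431.9 222.3] 140 r 0.1913 ang 1.1424
top r [289.1 292.3] 29 r 0.2396 ang -0.4501
```

play_rows([
  [0.42, [0.001, 0.1, 0], [0, 0, -0.19]],
  [0.42, [0.002, 0.15, 0], [0, 0, -0.28]],
  [0.42, [0.007, 0.228, 0], [0, 0, -0.43]],
  [0.42, [0.007, 0.228, 0], [0, 0, -0.43]],
  [0.42, [0.007, 0.228, 0], [0, 0, -0.43]],
  [0.42, [0.007, 0.228, 0], [0, 0, -0.43]],
  [0.42, [0.007, 0.228, 0], [0, 0, -0.43]],
  [0.42, [0.007, 0.228, 0], [0, 0, -0.43]],
])

```text
t: 13.48
tool_pos: [0.4722, 0.0018, 0.086]
tool_rot: [-3.137, 0.102, 0.002]
contact_force: [-0.8, 0.3, 0.9]
opening: 0.0361
grip_force: 0.3
```

```bash
python3 -c "
from h import *
rep();look()"|grep -v ' b '
```

```text
t 13.47 p [0.4722 0.0018 0.086 ] psi -0.065 phi-pi -0.079 r 0.1914 F [-0.8  0.3  0.9] Fcw 0.25 open 0.0361 Mz [-0.001  0.003 -1.   ]
side r [318.3 209.3] 55 r 0.132 ang 0.793
side r [372.5 242. ] 38 r 0.2391 ang -0.1089
top r [431.8 222.3] 139 r 0.1911 ang 1.1419
top r [330.3 305.2] 18 r 0.2416 ang -0.1033
```

play_rows([
  [0.42, [0.007, 0.228, 0], [0, 0, -0.43]],
  [0.42, [0.007, 0.228, 0], [0, 0, -0.43]],
  [0.42, [0.007, 0.228, 0], [0, 0, -0.43]],
  [0.42, [0.007, 0.228, 0], [0, 0, -0.43]],
  [0.42, [0.007, 0.228, 0], [0, 0, -0.43]],
  [0.42, [0.007, 0.228, 0], [0, 0, -0.43]],
  [0.42, [0.007, 0.228, 0], [0, 0, -0.43]],
  [0.42, [0.007, 0.228, 0], [0, 0, -0.43]],
])

```text
t: 14.58
tool_pos: [0.4884, -0.0873, 0.086]
tool_rot: [-3.072, -0.646, 0.001]
contact_force: [-0.3, 0.6, 0.8]
opening: 0.0357
grip_force: 0.3
```

play_rows([
  [0.42, [0.007, 0.228, 0], [0, 0, -0.43]],
  [0.42, [0.007, 0.228, 0], [0, 0, -0.43]],
  [0.42, [0.007, 0.228, 0], [0, 0, -0.43]],
  [0.42, [0.007, 0.228, 0], [0, 0, -0.43]],
  [0.42, [0.007, 0.228, 0], [0, 0, -0.43]],
  [0.42, [0.007, 0.228, 0], [0, 0, -0.43]],
  [0.42, [0.007, 0.228, 0], [0, 0, -0.43]],
  [0.42, [0, 0, 0], [0, 0, 0]],
])

```text
t: 15.58
tool_pos: [0.5354, -0.1519, 0.0862]
tool_rot: [-2.872, -1.27, -0.001]
contact_force: [0.2, 0.2, -0.1]
opening: 0.0356
grip_force: 0.0
```

```bash
python3 -c "
from h import *
rep();look('pics/c3.png')"
```

```text
t 15.57 p [ 0.5354 -0.1519  0.0862] psi 0.832 phi-pi 0.827 r 0.1884 F [ 0.2  0.2 -0.1] Fcw -0.0 open 0.0356 Mz [ 0.     0.001 -1.   ]
side r [354.6 197.3] 9 r 0.245 ang 0.7939
side b [330.5 204.5] 103 r 0.1711 ang 0.8125
side b [349.8 201.3] 21 r 0.2217 ang 0.7469
top r [430.8 267.8] 37 r 0.2392 ang 0.7906
top b [397.1 234.9] 40 r 0.1484 ang 0.7913
top b [399.1 240.8] 18 r 0.1593 ang 0.7562
top b [425.9 266.5] 13 r 0.2308 ang 0.7694
```

play_rows([
  [0.42, [0.0, 0.228, 0], [0, 0, -0.43]],
  [0.42, [0.0, 0.228, 0], [0, 0, -0.43]],
  [0.42, [0.0, 0.228, 0], [0, 0, -0.43]],
  [0.42, [0.0, 0.228, 0], [0, 0, -0.43]],
  [0.42, [0.0, 0.19, 0], [0, 0, -0.36]],
  [0.42, [0, 0.15, 0], [0, 0, -0.28]],
  [0.42, [0, 0.1, 0], [0, 0, -0.19]],
  [0.42, [0, 0, 0], [0, 0, 0]],
])

```text
t: 16.68
tool_pos: [0.591, -0.1894, 0.0863]
tool_rot: [-2.602, -1.761, -0.0]
contact_force: [0.8, -0.8, -0.2]
opening: 0.0364
grip_force: 0.0
```

```bash
python3 -c "
from h import *
rep();look()"
```

```text
t 16.68 p [ 0.591  -0.1894  0.0863] psi 1.19 phi-pi 1.183 r 0.1903 F [ 0.8 -0.8 -0.2] Fcw -1.04 open 0.0364 Mz [ 0.  0. -1.]
side r [318.2 209.3] 53 r 0.1318 ang 0.7941
side b [315.1 196.1] 85 r 0.1759 ang 1.1575
top r [454.2 234.2] 28 r 0.2402 ang 1.1286
top b [411.7 213.4] 43 r 0.1484 ang 1.1396
top b [417.4 216.5] 46 r 0.161 ang 1.1339
```

play_rows([
  [0.42, [0, 0.08, 0], [0, 0, -0.14]],
  [0.42, [0, 0.08, 0], [0, 0, -0.14]],
  [0.42, [0, 0.06, 0], [0, 0, -0.14]],
  [0.42, [0, 0, 0], [0, 0, 0]],
])

```text
t: 17.27
tool_pos: [0.6015, -0.1938, 0.0864]
tool_rot: [2.548, 1.837, 0.0]
contact_force: [-0.4, -0.6, -0.4]
opening: 0.0358
grip_force: 0.0
```

```bash
python3 -c "
from h import *
rep();look('pics/c4.png')"
```

```text
t 17.27 p [ 0.6015 -0.1938  0.0864] psi 1.249 phi-pi 1.243 r 0.1907 F [-0.4 -0.6 -0.4] Fcw 0.19 open 0.0358 Mz [ 0. -0. -1.]
side r [318.2 209.5] 52 r 0.1313 ang 0.7877
side b [312.2 194.8] 85 r 0.1778 ang 1.2161
top r [456.6 227.9] 22 r 0.2398 ang 1.1842
top b [413.4 209.5] 44 r 0.1485 ang 1.1966
top b [419.2 212. ] 45 r 0.1608 ang 1.1938
```

Handle at ≈ 1.195 against the cap's 1.199. I'll release and lift.

play_rows([
  [1, [0, 0, 0], [0, 0, 0]],
  [1, [0, 0, 0], [0, 0, 0]],
  [1, [0, 0, 0], [0, 0, 0]],
  [1, [0, 0, -0.4], [0, 0, 0]],
  [1, [0, 0, -0.8], [0, 0, 0]],
  [1, [0, 0, -0.8], [0, 0, 0]],
  [1, [0, 0, -0.8], [0, 0, 0]],
  [1, [0, 0, -0.4], [0, 0, 0]],
])

```text
t: 18.38
tool_pos: [0.6024, -0.1941, 0.2511]
tool_rot: [2.544, 1.834, 0.005]
contact_force: [0.3, -0.1, -0.5]
opening: 0.0854
grip_force: 0.0
```

play_rows([
  [1, [-0.4, 0.8, 0], [0, 0, 0]],
  [1, [-0.8, -0.8, 0], [0, 0, 0]],
  [1, [-0.8, -0.8, 0], [0, 0, 0]],
  [1, [-0.8, -0.8, 0], [0, 0, 0]],
  [1, [-0.8, -0.8, 0], [0, 0, 0]],
  [1, [-0.4, -0.8, 0], [0, 0, 0]],
  [1, [0, 0, 0], [0, 0, 0]],
])

```text
t: 19.25
tool_pos: [0.384, -0.3331, 0.2461]
tool_rot: [-2.551, -1.832, 0.0]
contact_force: [0.1, 0.4, 0.4]
opening: 0.0855
grip_force: 0.0
```

```bash
python3 -c "
from h import *
rep();look('pics/c5.png');im=imaging.get_image('top');cv2.imwrite('pics/c6.png',im['color'])"
```

```text
t 19.25 p [ 0.384  -0.3331  0.2461] psi 1.246 phi-pi 0.853 r 0.4244 F [0.1 0.4 0.4] Fcw 0.25 open 0.0855 Mz [-0.  0. -1.]
side r [318.1 209.5] 51 r 0.1311 ang 0.7888
side b [316.8 192.1] 154 r 0.1972 ang 1.2059
top r [457.1 225.8] 45 r 0.2393 ang 1.2019
top r [430.8 225.4] 54 r 0.1919 ang 1.1085
top b [413.5 209.4] 45 r 0.1487 ang 1.1983
top b [420.6 212.2] 77 r 0.1635 ang 1.1977
top b [429.3 215.5] 79 r 0.1817 ang 1.1984
top b [438.  218.7] 75 r 0.1997 ang 1.2
top b [446.6 221.9] 78 r 0.2175 ang 1.2009
top b [453.2 224.5] 25 r 0.2313 ang 1.2004
```

View pics/c6.png

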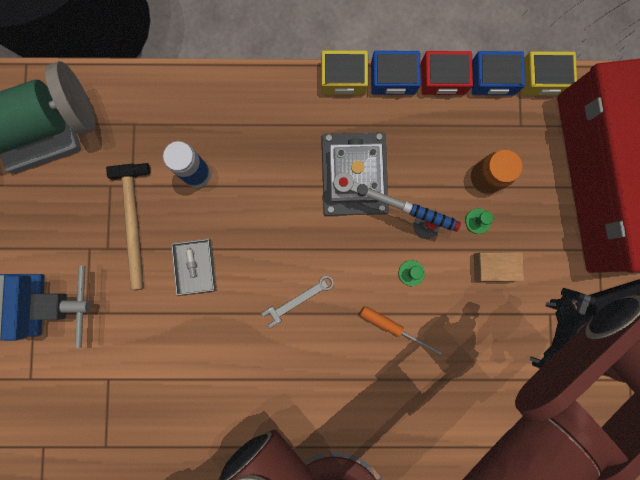

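The top view shows the grip centre at (434,217) lying over the red-capped post. The bystanders are unmoved and the robot is clear.

```bash
python3 -c "
from station import ctrl
print(ctrl.finish_job())"
```

```text
the job is handed in; nothing more can be done
None
```

I tightened the bolt until the wrench clicked (kink about 0.125 rad, short of the 0.20 limit), swung the blue grip back over the red-capped post and let go; the other things stayed put and the job is handed in.

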